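Push the askew cover home on the crock

TASK

The flat wooden cover has been left askew on the rim of the white crock. Push it across, without lifting it off, until its step drops into the mouth and it sits centred, level and fully down on the rim. Leave the crock standing where it is, do not disturb the two egg cups and the striped cup beside it, and end clear of everything.

Things in the scene. Friction and masses are not known exactly. Their poses are not given: they have to be found in the camera images.
- crock: white glazed stoneware crock, loose, 0.9 kg, round, 116 mm outside diameter at the straight upper wall and rim, 110 mm high, open mouth about 104 mm across, wall 6 mm, no handles. Origin: centre of its underside, z up; rim 110 mm above it.
- cover: flat round dark-wood cover, loose, 0.16 kg, no knob: disc 126 mm across, 14 mm thick, with a step 96 mm across, 8 mm deep under it. Origin: centre of the step's underside, z up; disc 8 to 22 mm above it. It starts level, the step lying on the rim (origin 110 mm above the crock's), 32 to 46 mm off centre, overhanging sideways or away from the robot. Home, it has dropped 8 mm.
- egg_cup_2: orange egg cup, loose, 49 mm across, 57 mm high, on the left of the crock. Origin: centre of the underside.
- egg_cup_3: cream egg cup, loose, 49 mm across, 57 mm high, on the right of the crock. Origin: centre of the underside.
- espresso_cup: white cup with dark stripes and one handle, loose, 65 x 88 x 50 mm high, on the right of the crock. Origin: centre of the underside.

How it is judged:
At the end, for the whole second after the job is handed in: The cover is at rest, fully down on the crock's rim (within 3 mm), centred within 8 mm and level within about 2 degrees; the crock stands upright within 4 cm of where it was, and the two egg cups and the striped cup are within 3 cm of where they were (z of cover in the frame of crock between 0.098 and 0.105 m and horizontal distance between cover and crock below 0.008 m and angle between each of cover, crock's own z axis and vertical below 0.04 rad and distance of crock from where it was at the start of the episode below 0.04 m and linear speed of each of cover, crock below 0.02 m/s and distance of each of egg_cup_2, egg_cup_3, espresso_cup from where it was at the start of the episode below 0.03 m); the robot touches nothing.
It fails at once if the crock is shoved more than 4 cm (distance of crock from where it was at the start of the episode above 0.04 m).
It fails at once if the crock is tipped (angle between crock's own z axis and vertical above 0.25 rad).
It fails at once if an egg cup or the striped cup is moved more than 3 cm (distance of any of egg_cup_2, egg_cup_3, espresso_cup from where it was at the start of the episode above 0.03 m).
It fails at once if the cover is lifted well off the rim, or falls off the crock (z of cover in the frame of crock above 0.15 m or z of cover in the frame of crock below 0.06 m).
It also fails if it takes over 32 s, if anything falls off the work surface, if the arm or the gripper's body presses on something with over 40 N, if the wrist force passes 120 N, or if a joint passes its speed limit or range.

ROBOT

A 7-joint arm with a two-finger parallel gripper is mounted at the origin on a cart in front of the work surface, level with it; the furniture and walls round the work are solid. World frame = base frame: x ahead of the robot, y to its left, z up, the work surface at z = 0. Lengths are in m, angles in rad, forces in N, time in s.
With the tool pointing down it reaches from about 0.4 to 0.925 m from the base axis. Payload 5.6 kg.
Tool frame: the origin (TCP) lies midway between the tips of the shut fingers; the grasp point (between the pads) lies 19 mm behind it; z points along the fingers, y is the line along which they close (so a half turn about z gives the same grasp; the last joint's range is limited). The gripper opens to 85 mm and grips with 20 to 120 N. Pads are 22 mm wide; open, the fingers measure 114 mm over their backs; the gripper's body (76 mm by 85 mm) begins 54 mm behind the grasp point. The pads swing forward as they close: fully open they stand 13 mm farther back than shut.
Start: joints at [-1.377, 0.468, -0.012, 1.603, 0.006, 1.071, -0.056], TCP at [0.153, 0.632, 0.231] pointing down, gripper open.
Joint ranges: [-2.53, 2.53], [-0.31, 2.02], [-1.57, 1.55], [0.28, 2.44], [-1.29, 4.43], [0.15, 1.84], [-2.92, 2.92]. Speed limits (rad/s): [2.57, 2.57, 3.14, 3.14, 3.14, 3.14, 3.14].

INTERFACE

Orientations are given as a unit quaternion [x, y, z, w].
In Python, from station import manip, claw, get_image, get_calibration, job, spotter gives the robot as it stands. Calls block until the motion is done:
- manip.reach(position, orientation): joint-space move of the TCP to a pose.
- manip.movel(position, vel=0.15, rotation=None): straight line of the TCP; rotation=None keeps the orientation; vel is the mean speed in m/s.
- manip.movej(angles): joint-space move.
- claw.gripper_to(opening): opening from 0.0 (shut) to 1.0 (fully open); the grip force is fixed at half the most; returns when the fingers have stopped.
- manip.sleep(seconds).
- manip.solve_ik(position, orientation): joint angles nearest the present ones, or None.
- manip.get_obs(): the state.
- get_image(name): name is "side" or "top" or "wrist"; returns (picture, depth): 420x560x3 uint8, red, green, blue; 420x560 float32, m along the optical axis (not along the pixel's ray), 0 where there is no reading.
- get_calibration(name): a dict with "K" (3x3 intrinsics, pixels), "rvec" (rotation vector, rad) and "tvec" (3), from world to camera coordinates, as OpenCV has them; the wrist camera has in their place "T_tool_cam" (4x4, takes a point from camera to tool coordinates, whose origin is the TCP and whose axes are the flange's). Camera axes: x right, y down, z forward; pixel columns grow to the right and rows downward; lengths in m; the calibration is good to about 2 mm. A picture is of the moment at which its call begins: read the wrist's pose just before it. get_calibration takes no time and is no camera call.
A pose or a line that the arm cannot do raises manip.IKError and nothing moves.
- job.finish_job(): hands the job in; it is judged then, once.
Trained networks look in the newest picture that a camera, given by its name, has taken for a name from the list of things; names that differ only in an ending like _2 or _b are one class to them, and where a whole thing is asked for, a point or a joint stands for the part that bears it (a point fixed in the world has none). Each returns a list of dicts, best first, with "conf" (0 to 1); they miss things now and then, are a little off and sometimes report something else, mostly with a low value. They report only what shows in the picture. A call takes as long as a camera call.
- spotter.masks_of(camera, query): "region" (420x560 bool, what is visible of it) and "point" ([column, row] in pixels, amid what is visible of it).
The state is a dict: "t": time; "joint_pos": joint angles; "joint_vel": joint speeds; "joint_efforts": joint torques, N m; "tcp_pos": TCP position; "ee_rot": TCP orientation; "wrist_force": force on the tool from outside, world axes, zero at the start; "torque": the same for the moment, N m; "grip_width": opening from 0.0 (shut) to 1.0 (fully open); "gripper_force": force on a finger pad.
Only numpy, scipy, OpenCV 4.12 (cv2) and the standard library are available. Lean on these libraries where they do the work, as an engineer would, in place of code of your own. Each camera call takes 0.05 s, during which the arm holds its last target. There are 200 camera calls.

## Working session

There is one attempt and no reset: what is moved stays moved. The work goes in short steps, each a Python script; the robot and the scene stay as the last script left them, time stands still between calls to the robot, and variables do not carry over. Pictures are saved under pics/ and viewed, at most 10 in all, crops included, and the job is handed in when it is done.

```bash
mkdir -p pics
cat > h.py <<'E'
import numpy as np, cv2
from station import manip, claw, get_image, get_calibration, job, spotter
def cloud(cam):
    o=manip.get_obs(); im,d=get_image(cam); c=get_calibration(cam); K=np.array(c["K"])
    v,u=np.mgrid[:420,:560]
    P=np.stack([(u-K[0,2])/K[0,0]*d,(v-K[1,2])/K[1,1]*d,d],-1)
    R=cv2.Rodrigues(np.array(c["rvec"],float))[0]; t=np.array(c["tvec"],float).ravel()
    W=(P-t)@R
    W[d<=0]=np.nan
    return im,W
def save(im,n): cv2.imwrite(f"pics/{n}.png",im[:,:,::-1])
def fitc(p):
    A=np.c_[2*p,np.ones(len(p))]; s=np.linalg.lstsq(A,(p**2).sum(1),rcond=None)[0]
    return s[:2],np.sqrt(s[2]+s[:2]@s[:2])
E
python3 - <<'E'
from h import *
ims=[]
for c in("top","side"):
    im,W=cloud(c); ims.append(im); np.save(c,W)
    for n in("crock","cover","egg_cup_2","espresso_cup"):
        for r in spotter.masks_of(c,n)[:3]:
            p=W[r["region"]]; p=p[~np.isnan(p[:,0])]
            print(c,n,round(r["conf"],2),r["point"],len(p),np.percentile(p,[1,50,99],axis=0).round(3).tolist())
            if n=="cover": 
                q=p[abs(p[:,2]-np.percentile(p[:,2],90))<.006]
                print("  circ",cv2.minEnclosingCircle(q[:,:2].astype(np.float32)),q.mean(0))
save(np.hstack(ims)[:, ::1],"a0"); cv2.imwrite("pics/a.png",cv2.resize(np.vstack(ims)[:,:,::-1],(400*2,600)))
for i,n in zip(ims,"ts"): save(i,n)
print({k:v for k,v in manip.get_obs().items() if k in("t","tcp_pos","ee_rot","grip_width")})
E
```

```text
top crock 0.91 [270.3, 237.4] 1093 [[0.432, -0.123, 0.003], [0.469, -0.09, 0.033], [0.529, -0.026, 0.12]]
top crock 0.57 [381.3, 175.4] 697 [[0.582, -0.397, 0.001], [0.622, -0.36, 0.022], [0.643, -0.322, 0.051]]
top egg_cup_2 0.92 [387.1, 238.1] 391 [[0.436, -0.373, 0.003], [0.46, -0.352, 0.038], [0.48, -0.327, 0.058]]
top egg_cup_2 0.66 [166.3, 224.0] 426 [[0.48, 0.13, -0.002], [0.504, 0.156, 0.039], [0.526, 0.177, 0.06]]
top espresso_cup 0.95 [384.2, 173.4] 663 [[0.582, -0.401, 0.001], [0.621, -0.36, 0.02], [0.642, -0.322, 0.05]]
side crock 0.68 [301.5, 239.8] 1814 [[0.433, -0.108, 0.008], [0.47, -0.017, 0.061], [0.537, -0.008, 0.111]]
side cover 0.61 [282.6, 205.2] 1771 [[0.453, -0.107, 0.103], [0.51, -0.02, 0.132], [0.572, 0.029, 0.134]]
  circ ((0.5117754936218262, -0.0329369381070137), 0.06398909538984299) [ 0.51203145 -0.02695739  0.13239053]
side egg_cup_2 0.71 [263.8, 296.2] 830 [[0.48, 0.13, -0.0], [0.504, 0.152, 0.04], [0.534, 0.178, 0.058]]
side egg_cup_2 0.58 [329.7, 177.8] 287 [[0.435, -0.384, -0.0], [0.456, -0.341, 0.043], [0.479, -0.325, 0.058]]
side espresso_cup 0.65 [274.5, 173.5] 372 [[0.583, -0.385, 0.004], [0.613, -0.336, 0.035], [0.643, -0.32, 0.05]]
{'t': 0.5, 'tcp_pos': array([0.15250256, 0.63182847, 0.23124609]), 'ee_rot': array([ 1.18171840e-01,  9.92993159e-01, -3.96395569e-05,  7.53809875e-06]), 'grip_width': 0.9986185277203641}
```

View pics/t.png

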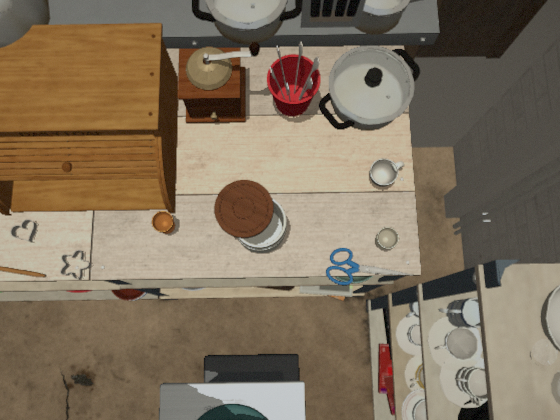

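View pics/s.png

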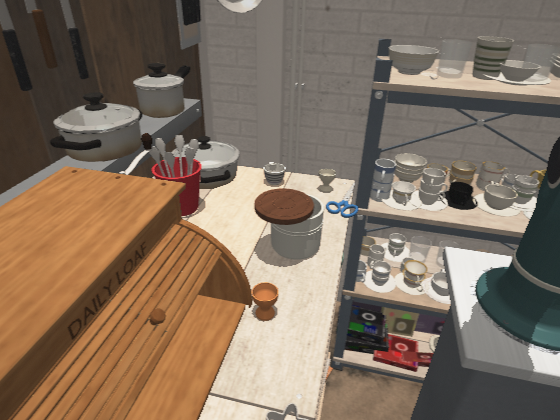

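The top view shows the cover at (243,209), off to the far left of the crock at about (262,228). The side view agrees, with the bread box on the left. Next I'll fit circles to both and get the box height.

```bash
cat >> h.py <<'E'
from scipy.optimize import least_squares
def circ(p,R,x0):
    f=lambda c:np.hypot(*(p-c).T)-R
    r=least_squares(f,x0,loss="soft_l1",f_scale=.002); return r.x,np.median(abs(r.fun))
def measure():
    out={}
    for c in("top","side"):
        im,W=cloud(c); X=W[...,0];Y=W[...,1];Z=W[...,2]
        near=(X>.38)&(X<.66)&(abs(Y+.04)<.15)
        m=near&(Z>.118)&(Z<.145)
        mm=m.astype(np.uint8); n,l,s,ct=cv2.connectedComponentsWithStats(mm); k=1+np.argmax(s[1:,4]); b=(l==k).astype(np.uint8)
        ed=(b-cv2.erode(b,np.ones((3,3),np.uint8)))>0
        p=W[ed]; out[c]=(circ(p[:,:2],.0625,p[:,:2].mean(0)),np.nanmedian(Z[l==k]),s[k,4])
        w=W[near&(Z>.05)&(Z<.1)]
        q=circ(w[:,:2],.058,[.48,-.05]); print(c,"cover",out[c],"crock wall",q,len(w))
        rim=W[near&(Z>.104)&(Z<.1145)]; print("  rim",circ(rim[:,:2],.055,q[0]),len(rim))
    return im,W
E
python3 - <<'E'
from h import *
measure()
W=np.load("top.npy"); p=W[~np.isnan(W[...,0])]
for a in np.arange(.4,.95,.1):
    for b in np.arange(-.2,.7,.1):
        q=p[(abs(p[:,0]-a)<.05)&(abs(p[:,1]-b)<.05)]
        print(f"{q[:,2].max():.2f}" if len(q) else "  - ",end=" ")
    print(" x",a.round(2))
E
```

```text
top cover ((array([ 0.51127415, -0.03434549]), np.float64(0.0016407614278919763)), np.float64(0.13160493174638507), np.int32(2722)) crock wall (array([ 0.48867225, -0.06368194]), np.float64(0.0015856494966318621)) 211
  rim (array([ 0.48910987, -0.06575413]), np.float64(0.0016012306314504877)) 258
side cover ((array([ 0.51320377, -0.03336683]), np.float64(0.0015924721019054122)), np.float64(0.13240214113903817), np.int32(1752)) crock wall (array([ 0.49101888, -0.06663963]), np.float64(0.0007932383880506801)) 958
  rim (array([ 0.49012673, -0.06386102]), np.float64(0.0013140434291801749)) 146
0.02 0.11 0.12 0.01 0.01 0.03 0.03 0.02 -0.31  x 0.4
0.01 0.14 0.14 0.09 0.06 0.02 0.02 0.06 0.00  x 0.5
0.01 0.14 0.14 0.25 0.25 0.25 0.25 0.17   -   x 0.6
0.07 0.01 0.01 0.25 0.25 0.25 0.25 0.21   -   x 0.7
0.49 0.46 0.28 0.25 0.25 0.25 0.28 0.25   -   x 0.8
0.26 0.29 0.29 0.26 0.25 0.25 0.31   -    -   x 0.9
```

Run:
```python
from h import *
for c in("top","side"):
    W=np.load(c+".npy"); p=W[~np.isnan(W[...,0])]
    q=p[(p[:,0]>.5)&(p[:,0]<.8)&(p[:,1]>.03)&(p[:,1]<.5)&(p[:,2]>.08)&(p[:,2]<.27)]
    for x in(.52,.55,.58,.62,.7):
        s=q[abs(q[:,0]-x)<.012]; print(c,x,len(s),s[:,1].min().round(3) if len(s) else 0,s[:,2].max().round(3) if len(s) else 0)
C=np.array([.512,-.034]);K=np.array([.4897,-.065]);u=(C-K)/np.linalg.norm(C-K)
print(u,np.linalg.norm(C-K))
from scipy.spatial.transform import Rotation as R
# tool z down, tool y perpendicular to u
for s in(1,-1):
    y=s*np.array([-u[1],u[0],0]);z=np.array([0,0,-1.]);x=np.cross(y,z)
    q=R.from_matrix(np.c_[x,y,z]).as_quat()
    for r,zz in((.095,.33),(.095,.11),(.0,.11)):
        P=[*(C+u*r),zz] if r else [*(K+u*.068),zz]
        J=manip.solve_ik(P,q); print(s,P,None if J is None else np.round(J,2))
```

```text
top 0.52 0 0 0
top 0.55 70 0.135 0.11
top 0.58 872 0.135 0.161
top 0.62 2021 0.135 0.168
top 0.7 1931 0.126 0.251
side 0.52 1 0.03 0.13
side 0.55 97 0.134 0.108
side 0.58 1750 0.135 0.141
side 0.62 4361 0.135 0.167
side 0.7 2886 0.127 0.247
[0.58395975 0.81178261] 0.03818756342056926
1 [np.float64(0.567476176279393), np.float64(0.04311934819108443), 0.33] [-0.45  0.24  0.38  1.71 -0.1   1.21  2.48]
1 [np.float64(0.567476176279393), np.float64(0.04311934819108443), 0.11] [-0.23  0.49  0.12  1.9  -0.08  0.76  2.45]
1 [np.float64(0.5294092630210392), np.float64(-0.009798782347434296), 0.11] [-0.22  0.43  0.22  2.   -0.14  0.72  2.6 ]
-1 [np.float64(0.567476176279393), np.float64(0.04311934819108443), 0.33] [-0.72  0.28  0.73  1.73 -0.19  1.21 -0.57]
-1 [np.float64(0.567476176279393), np.float64(0.04311934819108443), 0.11] [-0.62  0.55  0.63  1.93 -0.45  0.8  -0.36]
-1 [np.float64(0.5294092630210392), np.float64(-0.009798782347434296), 0.11] [-0.6   0.51  0.7   2.03 -0.46  0.77 -0.24]
```

```bash
cat >> h.py <<'E'
from scipy.spatial.transform import Rotation as Rr
C=np.array([.512,-.034]);K=np.array([.4897,-.065]);u=(C-K)/np.linalg.norm(C-K)
y=np.array([u[1],-u[0],0]);z=np.array([0,0,-1.])
Q=Rr.from_matrix(np.c_[np.cross(y,z),y,z]).as_quat()
def st(): 
    o=manip.get_obs(); print(round(o["t"],2),o["tcp_pos"].round(4),o["wrist_force"].round(2),round(o["grip_width"],3))
E
python3 - <<'E'
from h import *
p=manip.get_obs()["tcp_pos"]
manip.movel([p[0],p[1],.38],vel=.25)
manip.reach([*(C+u*.097),.36],Q); st()
claw.gripper_to(.6)
manip.movel([*(C+u*.097),.109],vel=.15); st()
im,W=cloud("side"); save(im,"b_s"); im,W=cloud("top"); save(im,"b_t")
im,_=get_image("wrist"); save(im,"b_w"); st()
a=cv2.imread("pics/b_s.png")[120:330,180:430]; b=cv2.imread("pics/b_t.png")[120:330,130:380]
cv2.imwrite("pics/b.png",cv2.resize(np.hstack([a,b]),(800,336)))
E
```

```text
3.89 [0.5686 0.0461 0.3598] [0.15 0.55 0.08] 1.004
6.15 [0.5692 0.0448 0.1097] [-0.84 -0.21  0.6 ] 0.599
6.3 [0.569  0.0449 0.1096] [-0.36  0.58  0.18] 0.6
```

View pics/b.png

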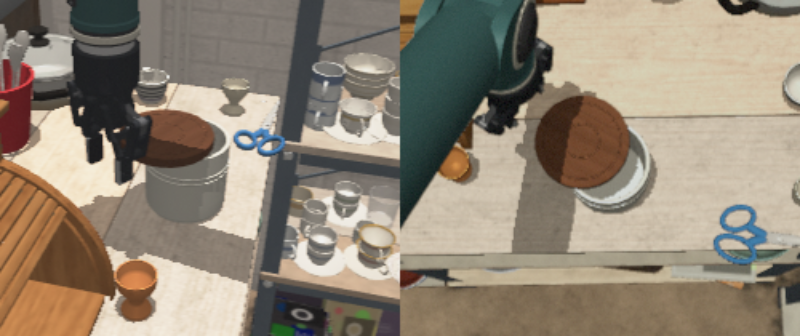

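View pics/b_w.png

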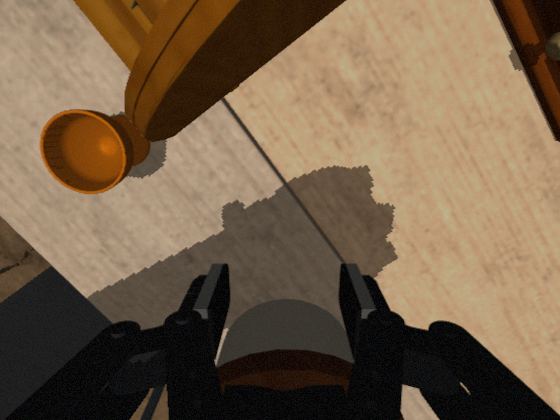

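The fingers straddle the cover's far-left edge. In the wrist view the cover is at column ~287, midway between the fingers. Now I'll push in stages.

Run:
```python
from h import *
for r in(.115,.105,.095,.085):
    manip.movel([*(K+u*r),.109],vel=.05); st()
im,W=measure(); save(im,"c_s"); W=cloud("top")[0]; save(W,"c_t")
a=cv2.imread("pics/c_s.png")[120:330,180:430]; b=cv2.imread("pics/c_t.png")[120:330,130:380]
cv2.imwrite("pics/c.png",cv2.resize(np.hstack([a,b]),(800,336)))
```

```text
6.85 [0.5568 0.0282 0.1091] [0.13 0.18 0.72] 0.601
7.2 [0.5508 0.0199 0.109 ] [-0.11  1.04  0.36] 0.603
7.55 [0.5449 0.0117 0.109 ] [ 0.12  0.41 -0.33] 0.598
7.9 [0.539  0.0037 0.109 ] [0.03 0.94 0.49] 0.603
top cover ((array([ 0.49689151, -0.04997065]), np.float64(0.0025051594022656443)), np.float64(0.13001663067406974), np.int32(2716)) crock wall (array([ 0.48924765, -0.06529253]), np.float64(0.0005409256279644593)) 160
  rim (array([ 0.48917945, -0.06585331]), np.float64(0.0015530863403665218)) 178
side cover ((array([ 0.50333959, -0.04489163]), np.float64(0.006330545656255675)), np.float64(0.12948857671878786), np.int32(854)) crock wall (array([ 0.49026306, -0.06682265]), np.float64(0.0006275444812536904)) 910
  rim (array([ 0.48918591, -0.06419756]), np.float64(0.0008909974916564145)) 160
```

View pics/c.png

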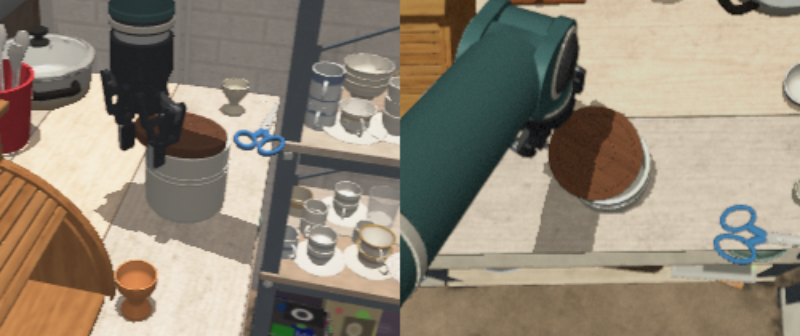

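The cover has slid along the line and the crock hasn't moved. Offset is about 16 mm with contact distance about 68 mm, as predicted. Continuing to home.

Run:
```python
from h import *
for r in(.078,.073,.070,.068):
    manip.movel([*(K+u*r),.109],vel=.04); st()
manip.movel([*(K+u*.100),.109],vel=.1); st()
im,W=measure(); save(im,"d_s"); W=cloud("top")[0]; save(W,"d_t")
a=cv2.imread("pics/d_s.png")[120:330,180:430]; b=cv2.imread("pics/d_t.png")[120:330,130:380]
cv2.imwrite("pics/d.png",cv2.resize(np.hstack([a,b]),(800,336)))
```

```text
8.38 [ 0.5358 -0.001   0.1093] [2.26 3.43 0.99] 0.601
8.65 [ 0.5326 -0.0055  0.1091] [2.63 2.97 0.6 ] 0.599
8.9 [ 0.5297 -0.0093  0.1087] [ 0.7   0.11 -0.  ] 0.602
9.15 [ 0.529  -0.0103  0.1088] [0.04 0.57 0.06] 0.601
9.62 [0.5483 0.0169 0.1088] [-1.07 -0.85  0.02] 0.597
top cover ((array([ 0.4872466 , -0.06667269]), np.float64(0.0018263940949525548)), np.float64(0.1236672508484137), np.int32(2699)) crock wall (array([ 0.48988583, -0.06592467]), np.float64(0.00020875454807518443)) 14
  rim (array([ 0.48009785, -0.06389323]), np.float64(0.0004651442271216763)) 14
side cover ((array([ 0.48872294, -0.06591867]), np.float64(0.0022354953153428635)), np.float64(0.12445525032037616), np.int32(1086)) crock wall (array([ 0.49107554, -0.06743631]), np.float64(0.0006152026094100767)) 890
  rim (array([ 0.48779984, -0.06096111]), np.float64(0.0025977767030765896)) 132
```

View pics/d.png

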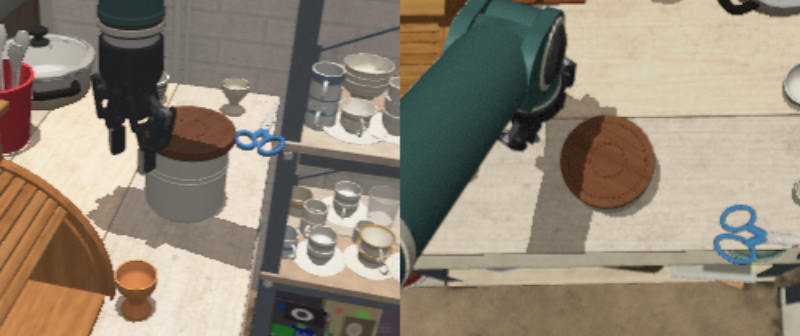

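The cover is centred on the crock and its top is at 0.124 m, which is the full 8 mm drop. I'll retreat, check it's level, and hand in.

Run:
```python
from h import *
manip.movel([*(K+u*.105),.34],vel=.15); manip.sleep(.5); st()
ok=True
for c in("top","side"):
    im,W=cloud(c); p=W[(np.hypot(W[...,0]-.489,W[...,1]+.0655)<.055)&(W[...,2]>.11)&(W[...,2]<.15)]
    A=np.c_[p[:,:2]-[.489,-.0655],np.ones(len(p))]; s=np.linalg.lstsq(A,p[:,2],rcond=None)[0]; print(c,len(p),s.round(4))
    ok&=np.hypot(*s[:2])<.03 and abs(s[2]-.124)<.002
measure()
if ok: print(job.finish_job())
```

```text
11.96 [0.551  0.0202 0.34  ] [ 0.41 -0.64  0.03] 0.599
top 2073 [-0.0016  0.0018  0.1236]
side 1043 [1.400e-03 1.000e-04 1.246e-01]
top cover ((array([ 0.48693091, -0.06708591]), np.float64(0.0022185440830228484)), np.float64(0.12360131086905263), np.int32(2687)) crock wall (array([ 0.49010353, -0.06657308]), np.float64(0.00018957974584910692)) 14
  rim (array([ 0.47940678, -0.06695411]), np.float64(0.0008674170948798181)) 16
side cover ((array([ 0.48826428, -0.06557458]), np.float64(0.0015643060465658533)), np.float64(0.12444203397391768), np.int32(1477)) crock wall (array([ 0.49102271, -0.06748491]), np.float64(0.0006550959624348276)) 975
  rim (array([ 0.48835827, -0.06154011]), np.float64(0.002371960490643518)) 141
the job is handed in; nothing more can be done
None
```

I pushed the cover home and handed the job in at about 12 s: the cameras show it fully down, level and centred within about 3 mm, with the crock not measurably moved, the cups never approached and the arm raised clear; no verdict came back.

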